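Put the rolling stock back into its colour-matched trays

ROBOT

A 6-joint arm with a two-finger parallel gripper is mounted at the origin on a cart in front of the work surface, level with it; the furniture and walls round the work are solid. World frame = base frame: x ahead of the robot, y to its left, z up, the work surface at z = 0. Lengths are in mm, angles in rad, forces in N, time in s.
With the tool pointing down it reaches from about 350 to 775 mm from the base axis. Payload 7.3 kg.
Tool frame: the origin (TCP) lies on the mounting face of the last link; the fingertips stand 178 mm ahead of it and the grasp point (between the pads) lies 159 mm ahead of it; z points along the fingers, y is the line along which they close (so a half turn about z gives the same grasp; the last joint's range is limited). The gripper opens to 92 mm and grips with 3 to 60 N. Pads are 19 mm wide; open, the fingers measure 130 mm over their backs; the gripper's body (75 mm by 190 mm) begins 47 mm behind the grasp point.
Start: joints at [-1.451, 0.342, 1.524, -0, 1.275, -0.146], TCP at [137.928, -506.561, 404.741] pointing down, gripper open.
Joint ranges: [-2.53, 2.53], [-0.77, 2.02], [0.04, 2.7], [-1, 4.14], [0.28, 2.66], [-3.11, 3.11]. Speed limits (rad/s): [2.57, 2.57, 3.14, 3.14, 3.14, 3.14].

INTERFACE

Orientations are given as [roll, pitch, yaw] about the fixed x, y, z axes, in that order (R = Rz(yaw) Ry(pitch) Rx(roll)).
In Python, from plant import bot, eyes, order, get_obs gives the robot as it stands (bot), with the cameras (eyes), the readings as plain functions and the job (order).
- The arm moves only by the shell command python3 shift.py FILE, which reads ROWS from the file FILE. ROWS is a JSON list of rows, 1 to 5 of them, each an object with the fields aperture (the finger opening in mm), dx, dy, dz (the shift in mm), spin (a turn about the tool's z in rad); a field left out counts as zero (the opening has to be given); each row is the pose to reach, as a shift and turn from the pose commanded when the command began, along the tool's axes at that moment; what a row does not reach only later rows make up. A row lasts 1/8 s, in which the tool goes at most 62.5 mm and 0.188 rad, less where a joint would pass 70% of its speed; a pose out of reach is approached as far as the arm can. The fingers move at their own pace and stop on an object; the grip force is fixed at half the most. Time passes only in rows, so rows that do not move let the fingers close. It prints the time, the measured TCP pose, the force, the opening and the grip force at its end. Input that does not fit is refused with a message, and nothing moves.
- get_obs(): the state, without advancing time (a new reading comes with each control period).
- eyes.capture(name): name is "side" or "top" or "wrist"; returns a dict with "color" (400x640x3 uint8, red, green, blue), "K" (3x3 intrinsics, pixels), "R" (3x3) and "t" (3): a world point X has camera coordinates R X + t. Camera axes: x right, y down, z forward; pixel columns grow to the right and rows downward; lengths in mm; the calibration is good to about 2 mm. A picture is of the moment at which its call begins. There is no depth.
- order.close_job(): hands the job in; it is judged then, once.
The state is a dict: "time": time; "joint_positions": joint angles; "dq": joint speeds; "tau": joint torques, N m; "tool_pos": TCP position; "tcp_rot": TCP orientation; "contact_force": force on the tool from outside, world axes, zero at the start; "moment": the same for the moment, N m; "grip_width": finger opening in mm; "finger_force": force on a finger pad.
Only numpy, scipy, OpenCV 4.12 (cv2) and the standard library are available. Lean on these libraries where they do the work, as an engineer would, in place of code of your own. Each camera call takes 0.05 s, during which the arm holds its last target. There are 200 camera calls.

TASK

The running session is over and the rolling stock has to go back into its foam-lined trays: set each vehicle upright, right down on the floor of the tray of its own colour (red locomotive in the long red tray, green wagon in green, brown wagon in brown, white tank wagon in white). The green wagon was put into the brown tray by mistake, so it has to come out before the brown one can go in. Lower the models in gently without dropping them or tipping them over, and leave the glue bottle and the red paint pot where they stand.

Things in the scene. Friction and masses are not known exactly. Their poses are not given: they have to be found in the camera images.
- loco_red: red electric locomotive, 36x182x67 mm over its pantographs, 0.34-0.50 kg; body sides 34 mm apart at heights 13-50 mm. Starts loose on the level plywood board, top at z = 0.023, that carries everything listed here. Grip it across x at mid-length. Origin: centre of its underside; y along the vehicle, x across, z up. Wheels do not roll; either end may lead.
- boxcar_green: dark green goods wagon with grey roof, 34x129x48 mm, about 0.07 kg; body sides 32 mm apart at heights 12-44 mm. Starts in the brown tray, where it does not belong. Grip it across x at mid-length. Origin: centre of its underside; y along the vehicle, x across, z up. Wheels do not roll; either end may lead.
- boxcar_brown: brown goods wagon with grey roof, 34x129x48 mm, about 0.07 kg; body sides 32 mm apart at heights 12-44 mm. Starts loose on the board. Grip it across x at mid-length. Origin: centre of its underside; y along the vehicle, x across, z up. Wheels do not roll; either end may lead.
- tank_wagon: white tank wagon, 30x119x48 mm, about 0.08 kg; tank sides 26 mm apart at heights 12-44 mm. Starts loose on the board. Grip it across x at mid-length. Origin: centre of its underside; y along the vehicle, x across, z up. Wheels do not roll; either end may lead.
- tray_red: open shallow tray with red shell and floor, the long one, for the red locomotive. Fixed. Outer 66x210 mm, rim 19 high, floor 3 thick. Dark foam leaves a straight-sided bay 50x198 mm (x, y); half-way along, both long sides drop to 7 mm over a 70 mm gap for the fingers. Origin: centre of its underside, on the board; y along the tray, x across, z up.
- tray_green: open shallow tray with dark green shell and floor, for the green wagon. Fixed. Outer 66x157 mm, rim 19 high, floor 3 thick. Dark foam leaves a straight-sided bay 50x145 mm (x, y); half-way along, both long sides drop to 7 mm over a 70 mm gap for the fingers. Origin: centre of its underside, on the board; y along the tray, x across, z up.
- tray_brown: open shallow tray with brown shell and floor, for the brown wagon; the green one stands in it at the start. Fixed. Outer 66x157 mm, rim 19 high, floor 3 thick. Dark foam leaves a straight-sided bay 50x145 mm (x, y); half-way along, both long sides drop to 7 mm over a 70 mm gap for the fingers. Origin: centre of its underside, on the board; y along the tray, x across, z up.
- tray_white: open shallow tray with white shell and floor, for the white tank wagon. Fixed. Outer 66x157 mm, rim 19 high, floor 3 thick. Dark foam leaves a straight-sided bay 50x145 mm (x, y); half-way along, both long sides drop to 7 mm over a 70 mm gap for the fingers. Origin: centre of its underside, on the board; y along the tray, x across, z up.
- glue_bottle: bystander: white glue bottle with red nozzle cap standing on the board among trays and vehicles, 34 mm across, 104 mm high. Origin: centre of its underside. Leave it alone.
- paint_pot_red: bystander: small red paint pot with white cap, 33 mm across, 30 mm high, on the middle strip of the board. Origin: centre of its underside. Leave it alone.

How it is judged (in metres and radians):
At the end, for the whole second after the job is handed in: Each vehicle stands upright (0.08 rad) in the tray of its own colour: underside at most 8 mm above the tray's underside (its floor is at 3 mm), centre within 18 mm of the tray's centre, along the tray within 0.2 rad either way round; all released and at rest (z of loco_red in the frame of tray_red between -0.002 and 0.008 m and horizontal distance between loco_red and tray_red below 0.018 m and angle between the y axis of loco_red and the y axis of tray_red, either way round below 0.2 rad and angle between each of loco_red, boxcar_green, boxcar_brown, tank_wagon's own z axis and vertical below 0.08 rad and linear speed of each of loco_red, boxcar_green, boxcar_brown, tank_wagon below 0.02 m/s and angular speed of each of loco_red, boxcar_green, boxcar_brown, tank_wagon below 0.2 rad/s and z of boxcar_green in the frame of tray_green between -0.002 and 0.008 m and horizontal distance between boxcar_green and tray_green below 0.018 m and angle between the y axis of boxcar_green and the y axis of tray_green, either way round below 0.2 rad and z of boxcar_brown in the frame of tray_brown between -0.002 and 0.008 m and horizontal distance between boxcar_brown and tray_brown below 0.018 m and angle between the y axis of boxcar_brown and the y axis of tray_brown, either way round below 0.2 rad and z of tank_wagon in the frame of tray_white between -0.002 and 0.008 m and horizontal distance between tank_wagon and tray_white below 0.018 m and angle between the y axis of tank_wagon and the y axis of tray_white, either way round below 0.2 rad); the robot touches nothing.
It fails at once if a vehicle tips over (angle between any of loco_red, boxcar_green, boxcar_brown, tank_wagon's own z axis and vertical above 0.6 rad).
It fails at once if a vehicle is dropped: it moves faster than 0.6 m/s (a fall of about 2 cm) while no finger touches it ((linear speed of loco_red above 0.6 m/s and contact force between the fingers and loco_red below 0.02 N) or (linear speed of boxcar_green above 0.6 m/s and contact force between the fingers and boxcar_green below 0.02 N) or (linear speed of boxcar_brown above 0.6 m/s and contact force between the fingers and boxcar_brown below 0.02 N) or (linear speed of tank_wagon above 0.6 m/s and contact force between the fingers and tank_wagon below 0.02 N)).
It fails at once if the glue bottle or the red paint pot is shifted more than 25 mm or tipped over (distance of any of glue_bottle, paint_pot_red from where it was at the start of the episode above 0.025 m or angle between any of glue_bottle, paint_pot_red's own z axis and vertical above 0.5 rad).
It also fails if it takes over 120 s, if anything falls off the work surface, if the arm or the gripper's body presses on something with over 40 N, if the wrist force passes 120 N, or if a joint passes its speed limit or range.

## Working session

There is one attempt and no reset: what is moved stays moved. The work goes in short steps, Python scripts to look and compute and a shell command to move; the robot and the scene stay as the last step left them, time stands still between calls to the robot, and variables do not carry over. Pictures are saved under pics/ and viewed, at most 17 in all, crops included, and the job is handed in when it is done.

```bash
ls; mkdir -p pics; python3 - <<'E'
from plant import bot, eyes, order, get_obs
import cv2,numpy as np
o=get_obs();print(o)
for n in("top","side"):
    c=eyes.capture(n);cv2.imwrite(f"pics/{n}0.png",c["color"][:,:,::-1]);print(n,c["K"].tolist(),c["R"].tolist(),c["t"])
    np.savez(f"{n}0.npz",**c)
E
```

```text
pics
plant.py
shift.py
{'time': 0.0, 'joint_positions': array([-1.45098047e+00,  3.42728436e-01,  1.52500785e+00, -4.93173864e-06,
        1.27540687e+00, -1.45995617e-01]), 'dq': array([ 0.0014275 , -0.00016286,  0.00079582,  0.00034988, -0.00052126,
        0.00148232]), 'tau': array([ 8.73246427e-04, -4.31241417e+01, -2.44219798e+01,  7.18881330e-02,
        5.59620315e-02, -1.31634051e-04]), 'tool_pos': array([ 137.92047362, -506.42219147,  404.04499053]), 'tcp_rot': array([-3.14005796e+00, -2.20896704e-04,  2.65812748e-01]), 'contact_force': array([ 0.29013208,  0.06552526, -0.3810228 ]), 'moment': array([ 0.01858535,  0.02708828, -0.01165663]), 'finger_force': 0.0, 'grip_width': 91.94445441359555}
top [[364.4481403363708, 0.0, 319.9535086068819], [0.0, 364.4481403363708, 203.3570469362624], [0.0, 0.0, 1.0]] [[0.010567154800129958, -0.9999273269284774, -0.0058031113292848465], [-0.9971222799901592, -0.010101468582052851, -0.07513400747805815], [0.07506992731218795, 0.006580364287468009, -0.9971565598336036]] [  -8.70399501  507.30144142 1185.05097978]
side [[520.421383808795, 0.0, 321.98649262226843], [0.0, 520.421383808795, 191.33379552632692], [0.0, 0.0, 1.0]] [[-0.9998967184567736, -0.008744733314730255, -0.011405352192277573], [0.004307502014233184, 0.5747565140160356, -0.8183131399547072], [0.013711230644002056, -0.8182777518883114, -0.5746594843199213]] [ 516.10572266   39.00334657 1493.13092501]
```

View pics/top0.png

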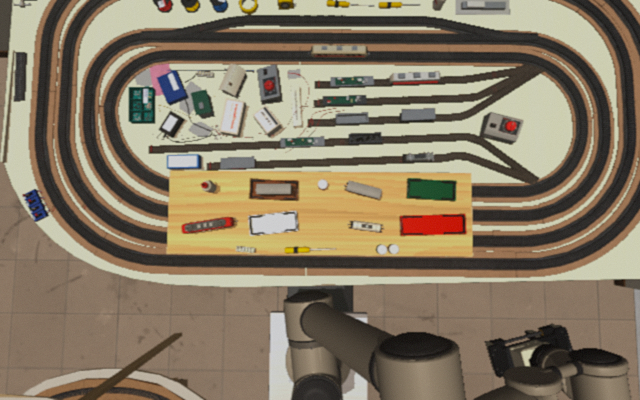

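View pics/side0.png

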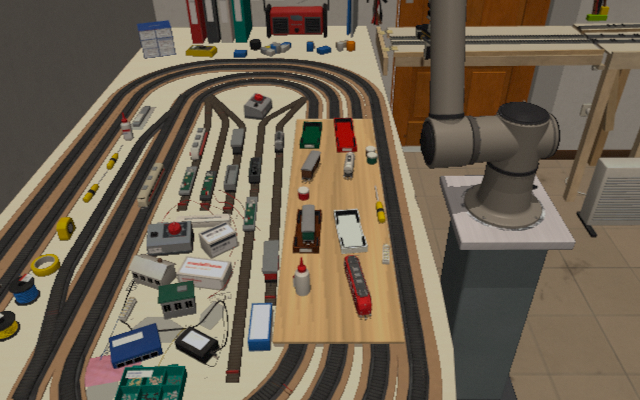

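The top view shows, left to right: glue (208,187), brown tray holding the green wagon (274,189), pot (323,184), brown wagon (363,189), green tray (431,189). The lower row is loco (208,225), white tray (274,223), tank (366,226) and red tray (433,225). The side view agrees, and the loco and glue bottle stand close together. The resolution is coarse, so I'll move the wrist camera over the board.

```bash
cat > h.py <<'E'
import numpy as np,cv2
from plant import bot, eyes, order, get_obs
def ray(c,u,v,z):
    R=np.array(c["R"]);K=np.array(c["K"]);t=np.array(c["t"]).ravel()
    C=-R.T@t; d=R.T@np.linalg.inv(K)@[u,v,1.]
    return (C+d*(z-C[2])/d[2])[:2]
def rect(c,mask,z,minA=80):
    """largest blob -> world centre, sizes, angle of long axis from +y"""
    n,l,s,_=cv2.connectedComponentsWithStats(mask.astype(np.uint8),connectivity=8)
    out=[]
    for i in range(1,n):
        if s[i,4]<minA: continue
        vs,us=np.nonzero(l==i)
        p=np.array([ray(c,u,v,z) for u,v in zip(us,vs)],np.float32)
        (cx,cy),(w,h),a=cv2.minAreaRect(p)
        q=cv2.boxPoints(((cx,cy),(w,h),a)); e=max(q[1]-q[0],q[2]-q[1],key=np.linalg.norm)
        if e[1]<0:e=-e
        out.append((int(s[i,4]),np.round([cx,cy,min(w,h),max(w,h)],1),round(float(np.arctan2(-e[0],e[1])),3),(int(us.mean()),int(vs.mean()))))
    return sorted(out,key=lambda o:-o[0])
E
python3 - <<'E'
from h import *
c=dict(np.load("top0.npz"))
for n,u,v,z in[("board",168,172,23),("board",472,256,23),("glue",208,187,100),("brtray",274,189,42),("pot",323,184,50),("brown",363,189,60),("grtray",431,189,42),("loco",208,225,70),("wtray",274,223,42),("tank",366,226,70),("redtray",433,225,42)]: print(n,ray(c,u,v,z).round())
E
echo '[{"aperture":92,"spin":-0.188},{"aperture":92,"spin":-0.376},{"aperture":92,"spin":-0.564},{"aperture":92,"spin":-0.752},{"aperture":92,"spin":-0.94}]' > path.dat && python3 shift.py path.dat
echo '[{"aperture":92,"spin":-0.188},{"aperture":92,"spin":-0.365},{"aperture":92,"spin":-0.365}]' > path.dat && python3 shift.py path.dat
```

```text
board [606. 503.]
board [ 341. -499.]
glue [549. 343.]
brtray [551. 146.]
pot [568. -13.]
brown [ 552. -141.]
grtray [ 556. -363.]
loco [431. 349.]
wtray [441. 144.]
tank [ 434. -149.]
redtray [ 439. -368.]
time: 0.72
tool_pos: [137.9, -506.5, 404.3]
tcp_rot: [-3.141, -0.001, 1.209]
contact_force: [-0.1, 0.9, -0.2]
grip_width: 91.8
finger_force: 0.0
time: 1.1
tool_pos: [137.9, -506.5, 404.4]
tcp_rot: [-3.141, -0.001, 1.567]
contact_force: [0.9, 1.3, -0.1]
grip_width: 91.9
finger_force: 0.0
```

```bash
echo '[{"aperture":92,"dx":27,"dy":56},{"aperture":92,"dx":54,"dy":112},{"aperture":92,"dx":81,"dy":168},{"aperture":92,"dx":108,"dy":224},{"aperture":92,"dx":135,"dy":280}]' > path.dat && python3 shift.py path.dat
cat > snap.py <<'E'
import sys
from h import *
n=sys.argv[1];c=eyes.capture("wrist");np.savez(n+".npz",**c);cv2.imwrite(f"pics/{n}.png",c["color"][:,:,::-1])
o=get_obs();print(n,o["tool_pos"].round(1),o["tcp_rot"].round(3),"cam",(-c["R"].T@c["t"]).round(1),"foot0",ray(c,0,0,23).round(),"foot1",ray(c,639,399,23).round())
E
python3 snap.py w1
```

```text
time: 1.72
tool_pos: [419.9, -371.1, 404.7]
tcp_rot: [-3.142, 0.0, 1.564]
contact_force: [-0.1, -0.8, 0.8]
grip_width: 91.8
finger_force: 0.0
w1 [ 425.2 -367.5  404.5] [ 3.137e+00 -2.000e-03  1.568e+00] cam [ 420.5 -302.5  384.4] foot0 [  79. -174.] foot1 [ 909. -717.]
```

View pics/w1.png

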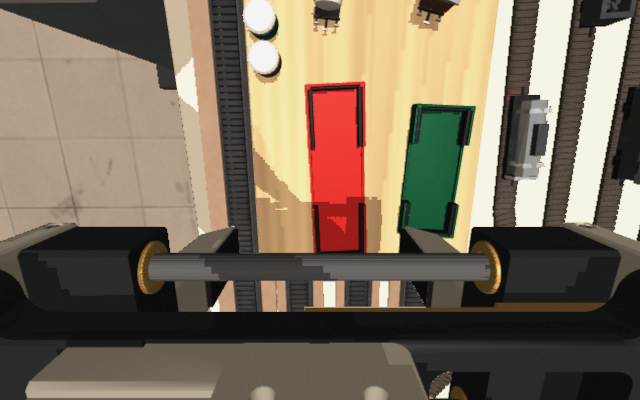

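The wrist view shows the red tray at (336,168), the green tray at (437,170), and the ends of the tank at (327,8) and brown wagon at (437,8). I'll sweep along +y.

```bash
echo '[{"aperture":92,"dx":50,"dy":18},{"aperture":92,"dx":100,"dy":35},{"aperture":92,"dx":150,"dy":52},{"aperture":92,"dx":200,"dy":60},{"aperture":92,"dx":200,"dy":60}]' > path.dat && python3 shift.py path.dat >/dev/null; python3 snap.py w2
echo '[{"aperture":92,"dx":55},{"aperture":92,"dx":110},{"aperture":92,"dx":165},{"aperture":92,"dx":220},{"aperture":92,"dx":220}]' > path.dat && python3 shift.py path.dat >/dev/null; python3 snap.py w3
echo '[{"aperture":92,"dx":50},{"aperture":92,"dx":100},{"aperture":92,"dx":150},{"aperture":92,"dx":200},{"aperture":92,"dx":200}]' > path.dat && python3 shift.py path.dat ; python3 snap.py w4
python3 -c "
import cv2,numpy as np
cv2.imwrite('pics/m.png',np.vstack([cv2.imread(f'pics/w{i}.png')[:260,60:600][:, :] for i in (2,4)])[:, :])"
python3 -c "
import cv2;cv2.imwrite('pics/m3.png',cv2.imread('pics/w3.png')[:260])"
```

```text
w2 [ 478.9 -171.4  404.8] [-3.142  0.     1.568] cam [ 479.1 -101.   384.5] foot0 [137.  26.] foot1 [ 969. -512.]
w3 [479.5  47.7 404.6] [-3.142e+00  1.000e-03  1.569e+00] cam [479.5 117.8 384.4] foot0 [137. 244.] foot1 [ 970. -293.]
time: 3.75
tool_pos: [480.7, 248.1, 404.2]
tcp_rot: [3.142, 0.0, 1.569]
contact_force: [-0.3, 0.5, -0.0]
grip_width: 91.9
finger_force: 0.0
w4 [480.7 246.7 404.2] [-3.141e+00  1.000e-03  1.568e+00] cam [480.9 316.7 383.9] foot0 [139. 443.] foot1 [970. -95.]
```

View pics/m.png

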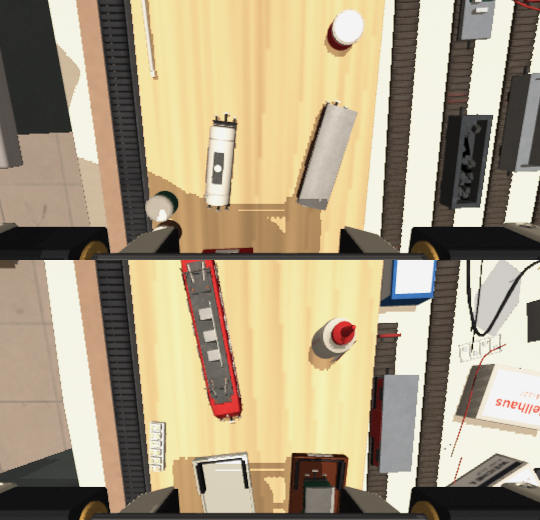

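View pics/m3.png

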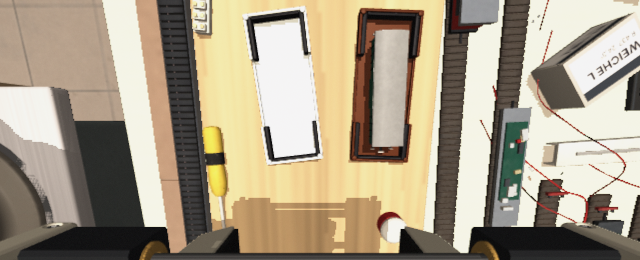

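Picture contents:
- w2 (crop offset 60): tank (281,165), brown wagon roof (388,155), pot (405,30).
- w4: loco roof (about 270,75, cut off at the top) and bottle cap (404,72).
- w3: white tray (283,85), brown tray (387,85), green wagon's roof (389,88).

Next I'll take one more view for the loco and measure all of them.

```bash
echo '[{"aperture":92,"dx":40},{"aperture":92,"dx":80},{"aperture":92,"dx":80}]' > path.dat && python3 shift.py path.dat >/dev/null; python3 snap.py w5
cat > meas.py <<'E'
from h import *
def go(f,roi,name,fn,z):
    c=dict(np.load(f)) if isinstance(f,str) else f
    x0,y0,x1,y1=roi; m=np.zeros((400,640),bool)
    I=c["color"].astype(int);H=cv2.cvtColor(c["color"],cv2.COLOR_RGB2HSV).astype(int)
    m[y0:y1,x0:x1]=fn(I,H)[y0:y1,x0:x1]
    m=cv2.morphologyEx(m.astype(np.uint8),cv2.MORPH_CLOSE,np.ones((5,5)))
    for r in rect(c,m,z)[:2]: print(name,*r)
red=lambda I,H:((H[...,0]<6)|(H[...,0]>174))&(H[...,1]>140)&(H[...,2]>90)
green=lambda I,H:(H[...,0]>55)&(H[...,0]<95)&(H[...,1]>90)
grey=lambda I,H:(H[...,1]<40)&(H[...,2]>90)&(H[...,2]<215)
white=lambda I,H:(H[...,1]<45)&(H[...,2]>190)
nowood=lambda I,H:(H[...,1]<60)|(H[...,2]<110)
E
python3 - <<'E'
from meas import *
go("w1.npz",(290,70,385,255),"redtray",red,42)
go("w1.npz",(385,95,480,240),"grtray",green,42)
go("w2.npz",(255,105,320,215),"tank",nowood,53)
go("w2.npz",(350,95,430,215),"brown roof",grey,70)
go("w2.npz",(380,5,430,50),"potcap",white,53)
go("w3.npz",(235,0,330,170),"wtray",white,42)
go("w3.npz",(345,0,430,170),"btray",lambda I,H:(H[...,2]<120),42)
go("w3.npz",(360,20,420,155),"green roof",grey,73)
go("w4.npz",(380,50,425,100),"gluecap",red,110)
go("w5.npz",(220,0,330,260),"loco",red,70)
go("w5.npz",(380,50,430,180),"gluecap",red,110)
im=cv2.imread("pics/w5.png")[:260,180:460];cv2.imwrite("pics/w5c.png",cv2.resize(im,None,fx=2,fy=2))
E
```

```text
w5 [481.  326.  404.2] [-3.141e+00  1.000e-03  1.567e+00] cam [481.3 395.6 383.9] foot0 [140. 522.] foot1 [971. -17.]
redtray 8548 [ 441.4 -362.1   64.6  200.6] 0.041 (335, 164)
grtray 6638 [ 554.5 -362.7   69.5  155.2] -0.05 (432, 165)
tank 2186 [ 435.1 -145.4   28.7  111.1] -0.109 (279, 162)
brown roof 3072 [ 549.8 -138.7   32.2  109.5] -0.254 (386, 156)
potcap 854 [568.5  -8.7  30.1  31.4] 0.088 (407, 26)
wtray 7794 [442.1 151.2  65.8 156.5] 0.119 (285, 87)
btray 4424 [550.2 151.6  66.6 155.3] -0.033 (380, 83)
green roof 3783 [548.9 147.6  33.1 108.6] 0.029 (389, 87)
gluecap 403 [553.  357.3  18.5  18.5] -0.074 (403, 72)
loco 1574 [435.3 361.8  33.5 156.4] 0.172 (275, 141)
gluecap 343 [553.7 360.1  18.6  21.1] 0.441 (396, 160)
```

View pics/w5c.png

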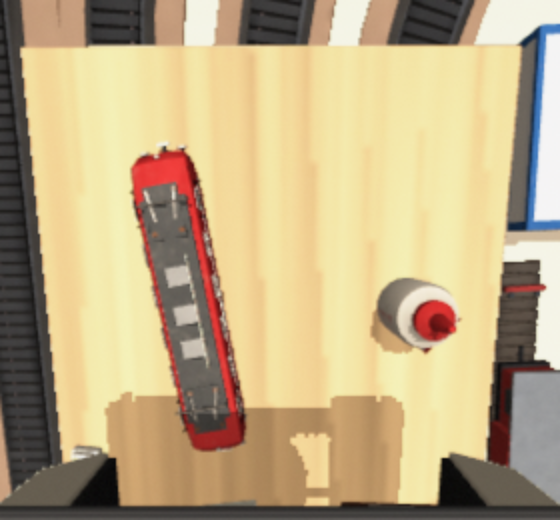

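```bash
python3 - <<'E'
from meas import *
c=dict(np.load("w5.npz"))
for u,v in[(260,72),(261,77),(289,224)]:
    print([ray(c,u,v,z).round(1).tolist() for z in(40,60,75)])
go("top0.npz",(178,210,240,238),"loco top",red,65)
go("top0.npz",(395,205,470,240),"redtray top",red,42)
go("top0.npz",(400,175,462,205),"grtray top",green,42)
go("top0.npz",(200,178,216,196),"glue top",red,110)
go("side0.npz",(340,250,380,320),"loco side",red,60)
go("side0.npz",(330,115,360,155),"redtray side",red,42)
E
```

```text
[[417.9, 447.4], [421.5, 444.4], [424.3, 442.1]]
[[418.7, 442.4], [422.3, 439.6], [425.0, 437.6]]
[[444.3, 273.9], [446.5, 281.0], [448.1, 286.3]]
loco top 143 [431.8 353.2  28.7 161.5] 0.176 (211, 225)
redtray top 1144 [ 441.5 -366.9   60.5  207.5] 0.043 (431, 224)
grtray top 737 [ 555.2 -360.8   59.1  142.6] -0.049 (430, 189)
loco side 353 [431.1 369.6  32.7 182.5] 0.155 (359, 295)
redtray side 588 [ 443.  -351.7   63.4  233.4] 0.042 (344, 135)
```

Loco centre ≈ (433.5, 361), angle +0.17. The three cameras agree to a few mm. The bottle is at about (553,358), so the gripper body clears it by roughly 5 mm, and more at cap height if I grip high. I'll grip the loco at 36 mm above its underside.

```bash
echo '[{"aperture":60,"dx":20,"dy":-24,"dz":30,"spin":-0.09},{"aperture":60,"dx":40,"dy":-48,"dz":80,"spin":-0.174},{"aperture":60,"dx":40,"dy":-48,"dz":100,"spin":-0.174},{"aperture":60,"dx":40,"dy":-48,"dz":100,"spin":-0.174}]' > path.dat && python3 shift.py path.dat; echo '[{"aperture":60,"dz":40},{"aperture":60,"dz":70},{"aperture":60,"dz":86},{"aperture":60,"dz":86}]' > path.dat && python3 shift.py path.dat
```

```text
time: 4.72
tool_pos: [432.6, 365.6, 303.4]
tcp_rot: [-3.138, 0.002, 1.74]
contact_force: [-0.8, 0.1, 0.0]
grip_width: 60.8
finger_force: 0.0
time: 5.22
tool_pos: [432.8, 367.0, 218.8]
tcp_rot: [-3.141, 0.0, 1.741]
contact_force: [0.7, 0.7, -0.0]
grip_width: 59.9
finger_force: 0.0
```

Close and lift a little.

```bash
echo '[{"aperture":20},{"aperture":20},{"aperture":20},{"aperture":20}]' > path.dat && python3 shift.py path.dat; echo '[{"aperture":20,"dz":-15},{"aperture":20,"dz":-50},{"aperture":20,"dz":-100},{"aperture":20,"dz":-150},{"aperture":20,"dz":-150}]' > path.dat && python3 shift.py path.dat; python3 snap.py w6; python3 - <<'E'
from h import *
c=eyes.capture("side");I=c["color"][:,:,::-1];cv2.imwrite("pics/s6.png",np.hstack([cv2.resize(I[150:350,260:440],None,fx=2,fy=2),cv2.resize(cv2.imread("pics/w6.png"),(440,400)) [:, :]]))
E
```

```text
time: 5.72
tool_pos: [432.1, 367.8, 219.4]
tcp_rot: [3.141, -0.0, 1.742]
contact_force: [-1.4, -0.9, 4.8]
grip_width: 33.7
finger_force: 30.0
time: 6.35
tool_pos: [432.5, 368.1, 373.5]
tcp_rot: [3.133, -0.003, 1.742]
contact_force: [-0.6, 0.4, -3.6]
grip_width: 34.1
finger_force: 30.0
w6 [432.  367.7 370.5] [ 3.138e+00 -1.000e-03  1.742e+00] cam [421.2 435.8 353.4] foot0 [ 98. 497.] foot1 [934. 142.]
```

View pics/s6.png

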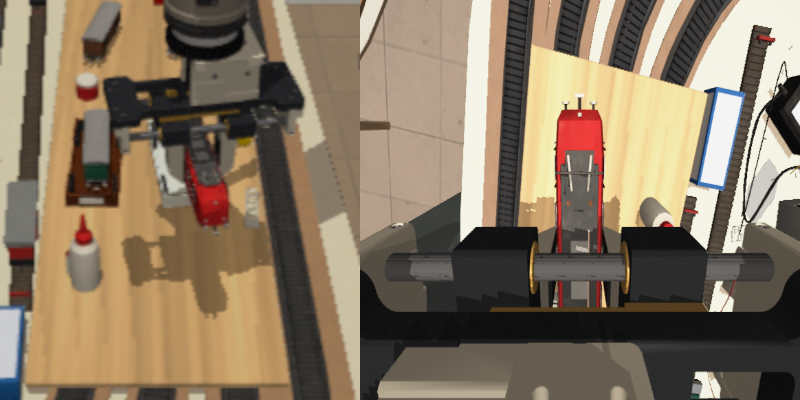

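The loco is held level, the bottle is undisturbed, and the loco's front tip is at (320,100) in w6. I'll check the front-tip offset from the TCP.

```bash
python3 - <<'E'
from meas import *
c=dict(np.load("w6.npz"));o=np.array([432,367.7]);l=np.array([-np.sin(.171),np.cos(.171)]);s=np.array([l[1],-l[0]])
for v in(98,101,104,110):
  for z in(188,195,225): d=ray(c,320,v,z)-o;print(v,z,(d@l).round(1),(d@s).round(1))
E
```

```text
98 188 81.7 2.9
98 195 81.1 2.8
98 225 78.8 2.4
101 188 80.1 2.9
101 195 79.7 2.8
101 225 77.6 2.4
104 188 78.6 2.9
104 195 78.2 2.8
104 225 76.5 2.4
110 188 75.6 2.9
110 195 75.3 2.8
110 225 74.1 2.4
```

```bash
echo '[{"aperture":20,"dx":-30,"dy":-5},{"aperture":20,"dx":-75,"dy":-12},{"aperture":20,"dx":-125,"dy":-20},{"aperture":20,"dx":-175,"dy":-28},{"aperture":20,"dx":-225,"dy":-36}]' > path.dat && python3 shift.py path.dat >/dev/null
echo '[{"aperture":20,"dx":-50,"dy":-8},{"aperture":20,"dx":-100,"dy":-16},{"aperture":20,"dx":-150,"dy":-24},{"aperture":20,"dx":-200,"dy":-32},{"aperture":20,"dx":-250,"dy":-40}]' > path.dat && python3 shift.py path.dat >/dev/null
echo '[{"aperture":20,"dx":-50,"dy":-8,"spin":0.03},{"aperture":20,"dx":-100,"dy":-16,"spin":0.07},{"aperture":20,"dx":-150,"dy":-24,"spin":0.1},{"aperture":20,"dx":-200,"dy":-32,"spin":0.12},{"aperture":20,"dx":-235,"dy":-37,"spin":0.129}]' > path.dat && python3 shift.py path.dat >/dev/null
echo '[{"aperture":20},{"aperture":20}]' > path.dat && python3 shift.py path.dat; python3 snap.py w7; python3 -c "
import cv2;cv2.imwrite('pics/w7c.png',cv2.imread('pics/w7.png')[:260])"
```

```text
time: 8.57
tool_pos: [441.6, -350.5, 367.0]
tcp_rot: [-3.139, -0.003, 1.613]
contact_force: [0.3, 0.7, -4.0]
grip_width: 33.6
finger_force: 30.0
w7 [ 441.8 -350.2  367.5] [-3.140e+00 -3.000e-03  1.614e+00] cam [ 438.8 -281.9  346.9] foot0 [ 126. -181.] foot1 [ 890. -627.]
```

View pics/w7c.png

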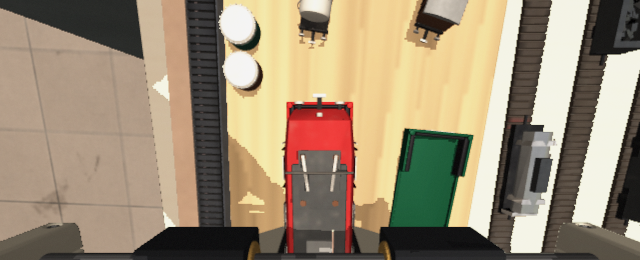

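w7: loco front tip is at (319,95), and the tray's far rim runs from (288,102) to (352,102).

```bash
python3 - <<'E'
from h import *
c=dict(np.load("w7.npz"))
print("tray far edge",ray(c,288,102,42),ray(c,352,102,42)); print("loco tip",ray(c,319,95,187),"roof edges",ray(c,287,150,222),ray(c,354,150,222))
E
```

```text
tray far edge [ 406.9012949  -263.59557498] [ 469.57836589 -260.88209964]
loco tip [ 437.83020654 -268.20594407] roof edges [ 425.62476507 -293.5137201 ] [ 453.58155675 -292.29213213]
```

```bash
echo '[{"aperture":20,"dx":-8,"dz":45},{"aperture":20,"dx":-8,"dz":90},{"aperture":20,"dx":-8,"dz":120},{"aperture":20,"dx":-8,"dz":135},{"aperture":20,"dx":-8,"dz":142}]' > path.dat && python3 shift.py path.dat; echo '[{"aperture":20,"dz":1},{"aperture":20,"dz":2},{"aperture":20,"dz":3},{"aperture":20,"dz":3}]' > path.dat && python3 shift.py path.dat
```

```text
time: 9.25
tool_pos: [442.6, -358.6, 226.5]
tcp_rot: [-3.141, -0.0, 1.614]
contact_force: [-0.3, -0.1, -3.4]
grip_width: 33.8
finger_force: 30.0
time: 9.75
tool_pos: [442.3, -359.3, 224.1]
tcp_rot: [3.141, 0.001, 1.613]
contact_force: [-0.2, 0.2, -2.9]
grip_width: 34.0
finger_force: 30.0
```

```bash
echo '[{"aperture":20,"dz":1},{"aperture":20,"dz":2},{"aperture":20,"dz":2}]' > path.dat && python3 shift.py path.dat;echo '[{"aperture":20,"dz":1},{"aperture":20,"dz":1}]' > path.dat && python3 shift.py path.dat
```

```text
time: 10.12
tool_pos: [442.3, -359.2, 222.4]
tcp_rot: [3.141, 0.001, 1.613]
contact_force: [-2.7, 1.5, 4.2]
grip_width: 33.8
finger_force: 30.0
time: 10.38
tool_pos: [442.2, -359.1, 222.4]
tcp_rot: [3.141, 0.001, 1.613]
contact_force: [-3.6, 3.6, 13.5]
grip_width: 33.9
finger_force: 30.0
```

Contact came at the expected floor height. Release, lift and look.

```bash
echo '[{"aperture":50,"dz":-1},{"aperture":50,"dz":-1},{"aperture":50,"dz":-1},{"aperture":50,"dz":-1}]' > path.dat && python3 shift.py path.dat;echo '[{"aperture":50,"dz":-20},{"aperture":50,"dz":-60},{"aperture":50,"dz":-110},{"aperture":50,"dz":-160},{"aperture":50,"dx":-40,"dz":-180}]' > path.dat && python3 shift.py path.dat; echo '[{"aperture":60,"dx":-50},{"aperture":60,"dx":-60},{"aperture":60,"dx":-60}]' > path.dat && python3 shift.py path.dat;python3 snap.py w8; python3 -c "
import cv2;cv2.imwrite('pics/w8c.png',cv2.imread('pics/w8.png')[:260])"
```

```text
time: 10.88
tool_pos: [442.3, -359.2, 221.5]
tcp_rot: [-3.141, -0.0, 1.613]
contact_force: [0.5, 0.4, -0.3]
grip_width: 50.0
finger_force: 0.0
time: 11.5
tool_pos: [444.6, -397.9, 405.8]
tcp_rot: [3.138, 0.004, 1.616]
contact_force: [0.2, -1.1, -0.6]
grip_width: 50.0
finger_force: 0.0
time: 11.88
tool_pos: [446.3, -459.3, 400.8]
tcp_rot: [-3.141, -0.002, 1.612]
contact_force: [1.2, -0.4, 0.1]
grip_width: 59.9
finger_force: 0.0
w8 [ 446.5 -458.5  401. ] [-3.141e+00 -2.000e-03  1.613e+00] cam [ 443.5 -390.7  380.6] foot0 [  99. -280.] foot1 [ 944. -775.]
```

View pics/w8c.png

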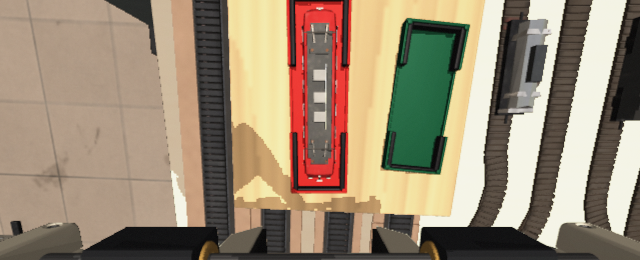

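w8: the loco sits squarely in the red tray (320,95), and the green tray is fully visible at (425,97). Next is the tank.

```bash
python3 - <<'E'
from meas import *
go("w8.npz",(375,10,475,180),"grtray",lambda I,H:(green(I,H)|(H[...,2]<70)),42)
E
echo '[{"aperture":60,"dx":60,"spin":0.05},{"aperture":60,"dx":120,"spin":0.1},{"aperture":60,"dx":180,"spin":0.151},{"aperture":60,"dx":240,"dy":1,"spin":0.151},{"aperture":60,"dx":300,"dy":2,"spin":0.151}]' > path.dat && python3 shift.py path.dat >/dev/null; echo '[{"aperture":60,"dx":13,"dz":50},{"aperture":60,"dx":13,"dz":100},{"aperture":60,"dx":13,"dz":100}]' > path.dat && python3 shift.py path.dat
```

```text
grtray 9208 [ 554.8 -363.2   68.6  155.5] -0.051 (422, 94)
time: 12.92
tool_pos: [435.8, -144.5, 299.6]
tcp_rot: [-3.135, -0.003, 1.464]
contact_force: [0.2, 0.7, 0.3]
grip_width: 60.0
finger_force: 0.0
```

```bash
echo '[{"aperture":60,"dz":40},{"aperture":60,"dz":75},{"aperture":60,"dz":90},{"aperture":60,"dz":90}]' > path.dat && python3 shift.py path.dat; echo '[{"aperture":15},{"aperture":15},{"aperture":15},{"aperture":15},{"aperture":15}]' > path.dat && python3 shift.py path.dat; echo '[{"aperture":15,"dz":-15},{"aperture":15,"dz":-50},{"aperture":15,"dz":-100},{"aperture":15,"dz":-150},{"aperture":15,"dz":-150}]' > path.dat && python3 shift.py path.dat; python3 snap.py w9; python3 -c "
import cv2;cv2.imwrite('pics/w9c.png',cv2.imread('pics/w9.png')[:260])"
```

```text
time: 13.42
tool_pos: [437.6, -146.4, 212.7]
tcp_rot: [3.141, 0.0, 1.462]
contact_force: [1.3, 1.1, 0.1]
grip_width: 59.8
finger_force: 0.0
time: 14.05
tool_pos: [437.2, -146.4, 212.0]
tcp_rot: [3.141, 0.0, 1.462]
contact_force: [-0.7, 1.0, 6.1]
grip_width: 25.6
finger_force: 30.0
time: 14.68
tool_pos: [437.9, -146.6, 365.1]
tcp_rot: [3.134, 0.003, 1.462]
contact_force: [0.2, -0.1, -0.7]
grip_width: 26.0
finger_force: 30.0
w9 [ 437.3 -146.4  362.8] [3.138e+00 1.000e-03 1.462e+00] cam [445.4 -78.5 344.6] foot0 [159.  63.] foot1 [ 848. -496.]
```

View pics/w9c.png

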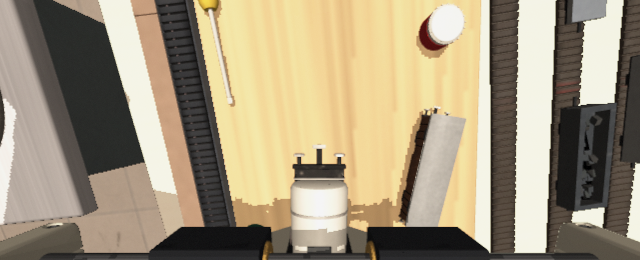

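w9: the tank is held upright, with its coupler tip at (319,148).

```bash
python3 - <<'E'
from h import *
c=dict(np.load("w9.npz"));l=np.array([.109,.994])
for v in(147,155):print((ray(c,319,v,187)-[437.3,-146.4])@l)
E
echo '[{"aperture":15,"dx":30,"dy":-3,"spin":-0.05},{"aperture":15,"dx":80,"dy":-8,"spin":-0.1},{"aperture":15,"dx":130,"dy":-12,"spin":-0.15},{"aperture":15,"dx":180,"dy":-17,"spin":-0.2},{"aperture":15,"dx":230,"dy":-22,"spin":-0.228}]' > path.dat && python3 shift.py path.dat >/dev/null; echo '[{"aperture":15,"dx":45},{"aperture":15,"dx":65,"dy":10},{"aperture":15,"dx":65,"dy":10}]' > path.dat && python3 shift.py path.dat;python3 snap.py w10; python3 -c "
import cv2;cv2.imwrite('pics/w10c.png',cv2.imread('pics/w10.png')[:260])"
```

```text
55.04426442067004
50.85703756220283
time: 15.72
tool_pos: [442.1, 151.5, 359.9]
tcp_rot: [-3.138, 0.0, 1.693]
contact_force: [-1.3, -0.8, -0.5]
grip_width: 26.0
finger_force: 30.0
w10 [442.1 150.7 360.1] [-3.138e+00  1.000e-03  1.692e+00] cam [433.9 219.6 339.6] foot0 [121. 293.] foot1 [902. -84.]
```

View pics/w10c.png

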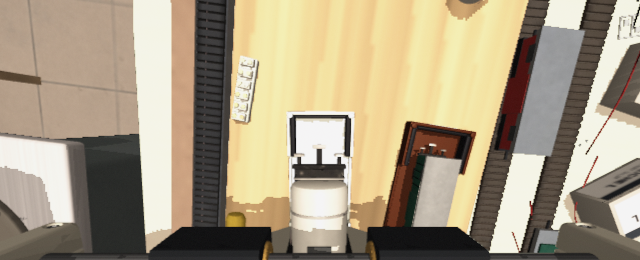

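w10: the tank is laterally centred over the white tray (288–353). Shift 4 mm forward and lower.

```bash
echo '[{"aperture":15,"dx":4,"dz":45},{"aperture":15,"dx":4,"dz":90},{"aperture":15,"dx":4,"dz":120},{"aperture":15,"dx":4,"dz":135},{"aperture":15,"dx":4,"dz":141}]' > path.dat && python3 shift.py path.dat; echo '[{"aperture":15,"dz":1},{"aperture":15,"dz":2},{"aperture":15,"dz":2}]' > path.dat && python3 shift.py path.dat; echo '[{"aperture":15,"dz":1},{"aperture":15,"dz":1}]' > path.dat && python3 shift.py path.dat
```

```text
time: 16.4
tool_pos: [441.4, 153.3, 219.3]
tcp_rot: [-3.138, 0.0, 1.689]
contact_force: [0.0, -0.1, 0.5]
grip_width: 26.0
finger_force: 30.0
time: 16.77
tool_pos: [442.0, 154.4, 219.2]
tcp_rot: [3.141, 0.0, 1.69]
contact_force: [-0.6, -0.5, -0.3]
grip_width: 25.5
finger_force: 30.0
time: 17.02
tool_pos: [441.9, 154.4, 217.8]
tcp_rot: [3.141, 0.0, 1.69]
contact_force: [-0.4, 0.3, -0.3]
grip_width: 26.1
finger_force: 30.0
```

```bash
echo '[{"aperture":15,"dz":1},{"aperture":15,"dz":2},{"aperture":15,"dz":2}]' > path.dat && python3 shift.py path.dat; echo '[{"aperture":15,"dz":1},{"aperture":15,"dz":1}]' > path.dat && python3 shift.py path.dat; echo '[{"aperture":15,"dz":1},{"aperture":15,"dz":1}]' > path.dat && python3 shift.py path.dat
```

```text
time: 17.4
tool_pos: [441.9, 154.4, 215.6]
tcp_rot: [-3.141, 0.0, 1.69]
contact_force: [0.6, -1.1, -0.9]
grip_width: 25.8
finger_force: 30.0
time: 17.65
tool_pos: [441.9, 154.4, 215.0]
tcp_rot: [3.141, 0.0, 1.69]
contact_force: [-1.3, -0.3, 5.5]
grip_width: 26.0
finger_force: 30.0
time: 17.9
tool_pos: [441.9, 154.4, 215.0]
tcp_rot: [3.141, 0.0, 1.69]
contact_force: [-5.1, -1.4, 17.4]
grip_width: 25.8
finger_force: 30.0
```

```bash
echo '[{"aperture":48,"dz":-2},{"aperture":48,"dz":-2},{"aperture":48,"dz":-2},{"aperture":48,"dz":-2}]' > path.dat && python3 shift.py path.dat;echo '[{"aperture":48,"dz":-20},{"aperture":48,"dz":-60},{"aperture":48,"dz":-110},{"aperture":60,"dx":-20,"dy":5,"dz":-160},{"aperture":60,"dx":-60,"dy":20,"dz":-190,"spin":0.05}]' > path.dat && python3 shift.py path.dat; echo '[{"aperture":60,"dx":-50,"dy":15,"spin":0.07},{"aperture":60,"dx":-50,"dy":15,"spin":0.07},{"aperture":60,"dx":-50,"dy":15,"spin":0.07}]' > path.dat && python3 shift.py path.dat;python3 snap.py w11; python3 -c "
import cv2;cv2.imwrite('pics/w11c.png',cv2.imread('pics/w11.png')[:260])"
```

```text
time: 18.4
tool_pos: [441.9, 154.4, 215.5]
tcp_rot: [-3.141, 0.0, 1.69]
contact_force: [0.0, 0.1, -0.5]
grip_width: 47.7
finger_force: 0.0
time: 19.02
tool_pos: [468.7, 97.5, 408.3]
tcp_rot: [3.138, -0.0, 1.642]
contact_force: [1.4, -0.0, 0.5]
grip_width: 59.3
finger_force: 0.0
time: 19.4
tool_pos: [487.1, 48.5, 405.2]
tcp_rot: [-3.14, -0.0, 1.57]
contact_force: [-0.7, 0.2, -0.4]
grip_width: 60.1
finger_force: 0.0
w11 [487.   49.  405.2] [-3.14  -0.     1.571] cam [487.2 117.1 385. ] foot0 [144. 244.] foot1 [ 977. -293.]
```

View pics/w11c.png

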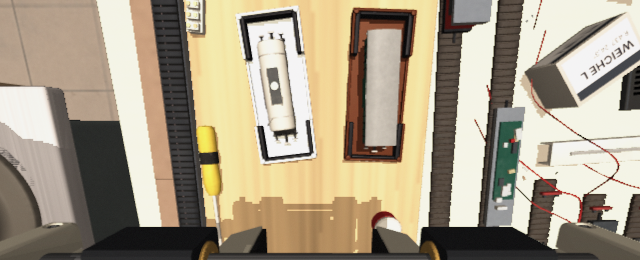

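```bash
python3 - <<'E'
from meas import *
go("w11.npz",(345,0,430,190),"btray",lambda I,H:(H[...,2]<120),42)
go("w11.npz",(360,20,420,175),"green roof",grey,73)
E
```

```text
btray 4259 [550.5 151.5  66.3 155.3] -0.033 (374, 82)
green roof 3774 [549.  147.2  32.8 108.6] 0.028 (381, 87)
```

w11: the tank stands in the white tray (275,85), and the green wagon is at (383,87). Fetch the green wagon.

```bash
echo '[{"aperture":52,"dx":40,"dy":25,"dz":10,"spin":-0.02},{"aperture":52,"dx":80,"dy":50,"dz":40,"spin":-0.02},{"aperture":52,"dx":98,"dy":62,"dz":80,"spin":-0.02},{"aperture":52,"dx":98,"dy":62,"dz":110,"spin":-0.02},{"aperture":52,"dx":98,"dy":62,"dz":110,"spin":-0.02}]' > path.dat && python3 shift.py path.dat; echo '[{"aperture":52,"dz":40},{"aperture":52,"dz":70},{"aperture":52,"dz":81},{"aperture":52,"dz":81}]' > path.dat && python3 shift.py path.dat; echo '[{"aperture":20},{"aperture":20},{"aperture":20},{"aperture":20},{"aperture":20}]' > path.dat && python3 shift.py path.dat; echo '[{"aperture":20,"dz":-15},{"aperture":20,"dz":-50},{"aperture":20,"dz":-100},{"aperture":20,"dz":-150},{"aperture":20,"dz":-150}]' > path.dat && python3 shift.py path.dat; python3 snap.py w12; python3 -c "
import cv2;cv2.imwrite('pics/w12c.png',cv2.imread('pics/w12.png')[:260])"
```

```text
time: 20.08
tool_pos: [548.2, 147.7, 293.2]
tcp_rot: [-3.135, 0.001, 1.593]
contact_force: [0.5, -0.1, 1.2]
grip_width: 52.3
finger_force: 0.0
time: 20.58
tool_pos: [549.6, 146.6, 215.5]
tcp_rot: [3.141, -0.0, 1.591]
contact_force: [0.5, 0.4, 0.0]
grip_width: 51.6
finger_force: 0.0
time: 21.2
tool_pos: [549.7, 146.4, 215.7]
tcp_rot: [3.14, -0.0, 1.59]
contact_force: [-0.9, -0.2, 5.9]
grip_width: 32.1
finger_force: 30.0
time: 21.82
tool_pos: [550.0, 146.5, 369.8]
tcp_rot: [3.132, -0.001, 1.59]
contact_force: [0.1, 0.4, -1.3]
grip_width: 31.9
finger_force: 30.0
w12 [549.4 146.4 367. ] [ 3.137 -0.     1.59 ] cam [548.9 215.1 349.6] foot0 [243. 322.] foot1 [1008. -151.]
```

View pics/w12c.png

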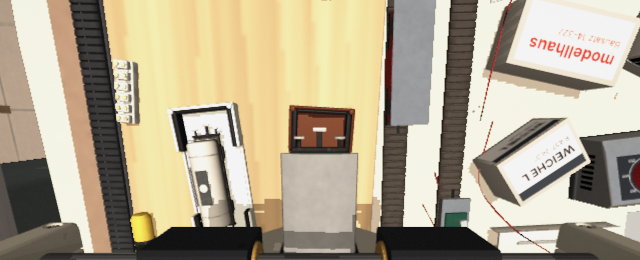

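w12: the green wagon is held, with its coupler tip at (319,129).

```bash
python3 - <<'E'
from h import *
c=dict(np.load("w12.npz"));l=np.array([-.019,1])
print((ray(c,319,129,190)-[549.4,146.4])@l,(ray(c,319,152,222)-[549.4,146.4])@l)
E
echo '[{"aperture":20,"dx":-30},{"aperture":20,"dx":-80,"dy":-1},{"aperture":20,"dx":-130,"dy":-2},{"aperture":20,"dx":-180,"dy":-2},{"aperture":20,"dx":-230,"dy":-3}]' > path.dat && python3 shift.py path.dat >/dev/null; echo '[{"aperture":20,"dx":-50,"spin":0.02},{"aperture":20,"dx":-100,"spin":0.03},{"aperture":20,"dx":-150,"spin":0.05},{"aperture":20,"dx":-200,"dy":-1,"spin":0.07},{"aperture":20,"dx":-250,"dy":-1,"spin":0.07}]' > path.dat && python3 shift.py path.dat >/dev/null;echo '[{"aperture":20,"dx":-30,"dy":2},{"aperture":20,"dx":-30,"dy":2},{"aperture":20,"dx":-30,"dy":2}]' > path.dat && python3 shift.py path.dat;python3 snap.py w13; python3 -c "
import cv2;cv2.imwrite('pics/w13c.png',cv2.imread('pics/w13.png')[:260])"
```

```text
65.13845863969289 56.28386847205988
time: 23.5
tool_pos: [555.2, -363.0, 363.4]
tcp_rot: [-3.139, -0.002, 1.52]
contact_force: [-0.9, 0.6, -0.3]
grip_width: 32.1
finger_force: 30.0
w13 [ 555.3 -362.6  363.9] [-3.140e+00 -1.000e-03  1.521e+00] cam [ 558.6 -294.4  343.2] foot0 [ 260. -167.] foot1 [ 972. -677.]
```

View pics/w13c.png

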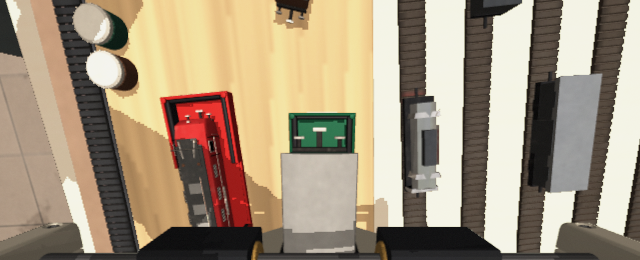

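w13: the wagon is centred over the green tray (288–356). Lower.

```bash
echo '[{"aperture":20,"dz":45},{"aperture":20,"dz":90},{"aperture":20,"dz":120},{"aperture":20,"dz":137},{"aperture":20,"dz":143}]' > path.dat && python3 shift.py path.dat >/dev/null; echo '[{"aperture":20,"dz":1},{"aperture":20,"dz":2},{"aperture":20,"dz":3},{"aperture":20,"dz":3}]' > path.dat && python3 shift.py path.dat; echo '[{"aperture":20,"dz":1},{"aperture":20,"dz":1}]' > path.dat && python3 shift.py path.dat; echo '[{"aperture":20,"dz":1},{"aperture":20,"dz":1}]' > path.dat && python3 shift.py path.dat
```

```text
time: 24.68
tool_pos: [555.3, -363.8, 219.1]
tcp_rot: [3.141, 0.0, 1.52]
contact_force: [-0.1, -0.4, -0.5]
grip_width: 32.0
finger_force: 30.0
time: 24.92
tool_pos: [555.2, -363.7, 217.7]
tcp_rot: [-3.142, 0.0, 1.52]
contact_force: [0.2, -1.3, -0.7]
grip_width: 31.5
finger_force: 30.0
time: 25.18
tool_pos: [555.2, -363.7, 216.6]
tcp_rot: [-3.141, -0.0, 1.52]
contact_force: [-0.2, 0.2, -2.0]
grip_width: 32.3
finger_force: 30.0
```

```bash
echo '[{"aperture":20,"dz":1},{"aperture":20,"dz":1}]' > path.dat && python3 shift.py path.dat; echo '[{"aperture":20,"dz":1},{"aperture":20,"dz":1}]' > path.dat && python3 shift.py path.dat
```

```text
time: 25.42
tool_pos: [555.3, -363.7, 215.7]
tcp_rot: [3.141, 0.0, 1.52]
contact_force: [0.3, -0.5, -1.9]
grip_width: 31.8
finger_force: 30.0
time: 25.68
tool_pos: [555.2, -363.7, 215.7]
tcp_rot: [3.141, 0.0, 1.52]
contact_force: [-2.2, 1.2, 5.6]
grip_width: 31.6
finger_force: 30.0
```

```bash
echo '[{"aperture":50,"dz":-1},{"aperture":50,"dz":-1},{"aperture":50,"dz":-1},{"aperture":50,"dz":-1}]' > path.dat && python3 shift.py path.dat;echo '[{"aperture":50,"dz":-20},{"aperture":50,"dz":-60},{"aperture":50,"dz":-110},{"aperture":50,"dz":-160},{"aperture":50,"dz":-190}]' > path.dat && python3 shift.py path.dat >/dev/null; echo '[{"aperture":60,"dx":45,"dy":-3,"spin":0.05},{"aperture":60,"dx":95,"dy":-7,"spin":0.1},{"aperture":60,"dx":145,"dy":-11,"spin":0.15},{"aperture":60,"dx":195,"dy":-15,"spin":0.203},{"aperture":60,"dx":224,"dy":-17,"spin":0.203}]' > path.dat && python3 shift.py path.dat; echo '[{"aperture":60,"dz":50},{"aperture":60,"dz":100},{"aperture":60,"dz":100}]' > path.dat && python3 shift.py path.dat
```

```text
time: 26.18
tool_pos: [555.3, -363.7, 215.6]
tcp_rot: [-3.141, -0.0, 1.52]
contact_force: [0.3, 1.2, -0.1]
grip_width: 50.0
finger_force: 0.0
time: 27.42
tool_pos: [549.3, -136.8, 405.9]
tcp_rot: [3.142, -0.0, 1.318]
contact_force: [-0.1, -0.3, 0.8]
grip_width: 60.0
finger_force: 0.0
time: 27.8
tool_pos: [548.6, -138.6, 302.6]
tcp_rot: [-3.134, -0.001, 1.317]
contact_force: [-0.2, -0.5, 0.9]
grip_width: 59.8
finger_force: 0.0
```

```bash
echo '[{"aperture":60,"dz":40},{"aperture":60,"dz":75},{"aperture":60,"dz":91},{"aperture":60,"dz":91}]' > path.dat && python3 shift.py path.dat; echo '[{"aperture":20},{"aperture":20},{"aperture":20},{"aperture":20},{"aperture":20}]' > path.dat && python3 shift.py path.dat; echo '[{"aperture":20,"dz":-15},{"aperture":20,"dz":-50},{"aperture":20,"dz":-100},{"aperture":20,"dz":-150},{"aperture":20,"dz":-150}]' > path.dat && python3 shift.py path.dat; python3 snap.py w14
python3 - <<'E'
from meas import *
go("w14.npz",(260,90,380,226),"brown roof",grey,222)
c=dict(np.load("w14.npz"));I=c["color"]; m=cv2.cvtColor(I,cv2.COLOR_RGB2HSV)
print(m[100:170:4,319].tolist())
E
```

```text
time: 28.3
tool_pos: [550.0, -139.4, 215.3]
tcp_rot: [3.141, 0.0, 1.317]
contact_force: [-0.2, 0.3, 0.4]
grip_width: 60.0
finger_force: 0.0
time: 28.92
tool_pos: [549.8, -139.2, 215.4]
tcp_rot: [3.14, 0.0, 1.317]
contact_force: [-0.6, -0.4, 4.7]
grip_width: 32.4
finger_force: 30.0
time: 29.55
tool_pos: [550.1, -139.3, 369.7]
tcp_rot: [3.133, 0.001, 1.317]
contact_force: [0.8, 1.5, -0.5]
grip_width: 31.3
finger_force: 30.0
w14 [ 549.6 -139.1  366.9] [3.138e+00 1.000e-03 1.317e+00] cam [567.3 -72.9 349.4] foot0 [302. 112.] foot1 [ 911. -551.]
brown roof 5068 [ 561.  -102.3   31.3   32. ] 1.317 (318, 190)
[[20, 97, 243], [19, 100, 242], [20, 98, 241], [20, 97, 241], [19, 97, 241], [20, 98, 242], [21, 97, 243], [21, 91, 244], [18, 28, 238], [14, 50, 56], [16, 49, 57], [17, 40, 57], [17, 46, 50], [18, 44, 70], [19, 32, 110], [18, 30, 197], [17, 27, 199], [18, 26, 198]]
```

```bash
echo '[{"aperture":20,"dx":30,"dy":-8,"spin":-0.05},{"aperture":20,"dx":80,"dy":-20,"spin":-0.1},{"aperture":20,"dx":130,"dy":-33,"spin":-0.15},{"aperture":20,"dx":180,"dy":-46,"spin":-0.2},{"aperture":20,"dx":230,"dy":-59,"spin":-0.221}]' > path.dat && python3 shift.py path.dat >/dev/null; echo '[{"aperture":20,"dx":45},{"aperture":20,"dx":52},{"aperture":20,"dx":52}]' > path.dat && python3 shift.py path.dat;python3 snap.py w15
python3 - <<'E'
from meas import *
go("w15.npz",(260,70,380,148),"btray end",lambda I,H:(H[...,1]>120)&(H[...,2]<150)|(H[...,2]<60),42)
go("w15.npz",(260,90,380,226),"brown roof",grey,222)
E
```

```text
time: 30.6
tool_pos: [551.6, 150.4, 363.5]
tcp_rot: [-3.139, 0.001, 1.539]
contact_force: [-0.1, -0.1, -0.2]
grip_width: 31.6
finger_force: 30.0
w15 [551.7 149.6 363.7] [-3.140e+00  1.000e-03  1.538e+00] cam [553.7 218.9 343.1] foot0 [253. 340.] foot1 [ 975. -158.]
btray end 2423 [553.9 211.8  35.6  65.1] 1.541 (320, 128)
brown roof 5065 [552.5 190.4  29.8  30.4] 1.541 (318, 190)
```

```bash
echo '[{"aperture":20,"dx":1,"dz":45},{"aperture":20,"dx":1,"dz":90},{"aperture":20,"dx":1,"dz":120},{"aperture":20,"dx":1,"dz":135},{"aperture":20,"dx":1,"dz":141}]' > path.dat && python3 shift.py path.dat >/dev/null; echo '[{"aperture":20,"dz":1},{"aperture":20,"dz":2},{"aperture":20,"dz":2}]' > path.dat && python3 shift.py path.dat; echo '[{"aperture":20,"dz":1},{"aperture":20,"dz":1}]' > path.dat && python3 shift.py path.dat; echo '[{"aperture":20,"dz":1},{"aperture":20,"dz":1}]' > path.dat && python3 shift.py path.dat
```

```text
time: 31.65
tool_pos: [552.1, 151.3, 222.4]
tcp_rot: [3.14, -0.0, 1.538]
contact_force: [0.6, 0.2, -0.9]
grip_width: 31.4
finger_force: 30.0
time: 31.9
tool_pos: [551.9, 151.3, 220.8]
tcp_rot: [3.141, 0.0, 1.538]
contact_force: [0.2, -0.1, -0.1]
grip_width: 31.7
finger_force: 30.0
time: 32.15
tool_pos: [551.9, 151.3, 219.6]
tcp_rot: [-3.141, 0.0, 1.538]
contact_force: [-0.0, -0.1, 0.3]
grip_width: 31.3
finger_force: 30.0
```

```bash
echo '[{"aperture":20,"dz":1},{"aperture":20,"dz":1}]' > path.dat && python3 shift.py path.dat; echo '[{"aperture":20,"dz":1},{"aperture":20,"dz":1}]' > path.dat && python3 shift.py path.dat; echo '[{"aperture":20,"dz":0.5},{"aperture":20,"dz":0.5}]' > path.dat && python3 shift.py path.dat
```

```text
time: 32.4
tool_pos: [551.9, 151.3, 218.6]
tcp_rot: [-3.141, 0.0, 1.538]
contact_force: [-0.0, 0.2, -0.5]
grip_width: 31.8
finger_force: 30.0
time: 32.65
tool_pos: [551.9, 151.3, 218.4]
tcp_rot: [3.141, 0.0, 1.538]
contact_force: [-2.4, -0.3, 4.6]
grip_width: 31.9
finger_force: 30.0
time: 32.9
tool_pos: [551.8, 151.3, 218.4]
tcp_rot: [3.141, 0.0, 1.538]
contact_force: [-3.5, -0.6, 10.3]
grip_width: 31.9
finger_force: 30.0
```

```bash
echo '[{"aperture":50,"dz":-1},{"aperture":50,"dz":-1},{"aperture":50,"dz":-1},{"aperture":50,"dz":-1}]' > path.dat && python3 shift.py path.dat;echo '[{"aperture":50,"dz":-20},{"aperture":50,"dz":-60},{"aperture":50,"dz":-110},{"aperture":50,"dx":-30,"dy":-20,"dz":-160},{"aperture":50,"dx":-70,"dy":-40,"dz":-187}]' > path.dat && python3 shift.py path.dat >/dev/null; echo '[{"aperture":50,"dx":-35,"dy":-20},{"aperture":50,"dx":-35,"dy":-20},{"aperture":50,"dx":-35,"dy":-20}]' > path.dat && python3 shift.py path.dat; python3 snap.py w16
echo '[{"aperture":50,"dx":-60},{"aperture":50,"dx":-120},{"aperture":50,"dx":-180},{"aperture":50,"dx":-240},{"aperture":50,"dx":-300}]' > path.dat && python3 shift.py path.dat >/dev/null; echo '[{"aperture":50,"dx":-60},{"aperture":50,"dx":-120},{"aperture":50,"dx":-180},{"aperture":50,"dx":-200},{"aperture":50,"dx":-200}]' > path.dat && python3 shift.py path.dat; python3 snap.py w17
python3 - <<'E'
import cv2,numpy as np
cv2.imwrite("pics/fin.png",np.vstack([cv2.imread(f"pics/w{i}.png")[:250] for i in(16,17)]))
from meas import *
go("w16.npz",(330,10,440,190),"btray",lambda I,H:(H[...,2]<120),42);go("w16.npz",(340,20,425,175),"brown roof",grey,73)
go("w17.npz",(345,10,470,190),"grtray",lambda I,H:(green(I,H)|(H[...,2]<70)),42);go("w17.npz",(365,20,455,180),"green roof",grey,73)
E
```

```text
time: 33.4
tool_pos: [551.9, 151.3, 218.0]
tcp_rot: [-3.141, 0.0, 1.538]
contact_force: [-0.3, 0.0, 0.4]
grip_width: 50.2
finger_force: 0.0
time: 34.4
tool_pos: [488.8, 48.5, 405.2]
tcp_rot: [3.141, -0.0, 1.538]
contact_force: [0.5, -0.6, 0.0]
grip_width: 50.1
finger_force: 0.0
w16 [488.9  48.8 405. ] [-3.142 -0.     1.539] cam [491.1 117.1 384.9] foot0 [153. 254.] foot1 [ 969. -310.]
time: 35.7
tool_pos: [472.8, -452.4, 403.5]
tcp_rot: [-3.141, -0.001, 1.537]
contact_force: [-0.4, -0.0, -0.8]
grip_width: 50.0
finger_force: 0.0
w17 [ 473.  -451.1  404. ] [-3.141e+00 -2.000e-03  1.539e+00] cam [ 475.1 -383.7  383.3] foot0 [ 137. -246.] foot1 [ 949. -807.]
btray 3868 [550.6 150.4  66.1 151.5] -0.035 (368, 84)
btray 1626 [619.2 129.7  10.6 189.8] 0.07 (434, 103)
brown roof 3875 [551.  148.5  33.2 113.4] -0.032 (378, 81)
grtray 4991 [ 555.7 -363.1   67.   155.3] -0.051 (386, 94)
grtray 815 [ 635.9 -372.1    9.   188.6] 0.095 (465, 97)
green roof 3912 [ 553.5 -365.1   34.8  115.3] -0.054 (398, 94)
```

View pics/fin.png

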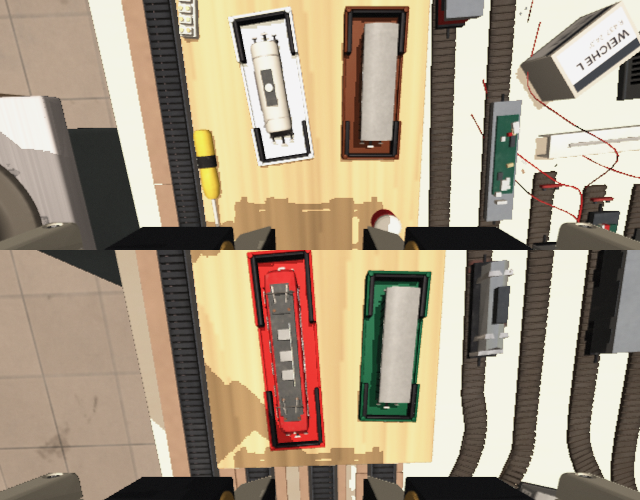

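The final view shows all four vehicles seated in their own trays: tank (270,85), brown (378,83), loco (286,350) and green (400,345). The boxcars are within about 3 mm of their tray centres. Handing in.

```bash
python3 -c "
from plant import bot, eyes, order, get_obs
print(order.close_job())"
```

```text
the job is handed in; nothing more can be done
None
```

All four vehicles are upright on the floor of their own-colour trays, the glue bottle and red paint pot were left alone, and the job was handed in at about 36 s; the hand-in returned no verdict.

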